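Crank the custard cakes out to the customers, one row at a time

TASK

Run the tray of yellow custard cakes out towards the customers one row at a time: turn its handwheel clockwise by the wooden handle until the handle's white pointer is at the yellow mark on the dial and let go, then take the handle again, crank on clockwise to the red mark and let go. Leave the handwheel of the green cakes as it is.

Things in the scene. Friction and masses are not known exactly. Their poses are not given: they have to be found in the camera images.
- custard_slide: Fixed slide with the tray of yellow cakes: grey gear box with a black dial (176 mm across, 64 mm high); beyond it the tray (180 x 160 mm, 66 mm high), driven 16 mm per rad along +x. Origin: on the table, on the handwheel's vertical axis; x to the tray, z up. Wheel: ring of 60 mm radius, 14 mm rim, top 92 mm up. A like slide with green cakes stands beside it, on either side.
- custard_wheel (a joint): Angle of the yellow cakes' handwheel, rad, growing clockwise seen from above. Handle and white pointer stand at (pi - angle) counterclockwise from the slide's +x. Starts at 0 to 0.7; yellow mark at 2.3, red mark at 4.4 (17 x 14 mm, on the dial, 78 mm from the axis); stops at -0.15 and 5.4. Turns with 2 to 3 N at the handle, stays where left.
- custard_handle (a point): Upright round wooden handle on the rim of the yellow cakes' handwheel, 60 mm from its axis: 24 mm in diameter (27 near the top), 65 mm tall, from 92 to 157 mm above the table. The point is on its centre line, 127 mm above the table. It revolves freely on its own pin, so the hand need not turn with the wheel.
- pandan_handle (a point): The same point of the like handle on the green cakes' slide, a bystander of the same make and size; not to be moved.

How it is judged:
On the way:
1. the custard wheel's pointer is at the yellow mark, within 12 degrees, and the handle is let go (value of joint custard_wheel between 2.09 and 2.51 rad and contact force between the fingers and custard_slide below 0.3 N and velocity of joint custard_wheel between -0.05 and 0.05 rad/s), for 0.2 s.
At the end, for the whole second after the job is handed in: The custard slide's handwheel rests with its pointer at the red mark within 12 degrees (angle 4.4 rad, within 0.21), let go, and the green cakes' handle is within 20 mm of where it was (value of joint custard_wheel between 4.19 and 4.61 rad and velocity of joint custard_wheel between -0.05 and 0.05 rad/s and distance of pandan_handle from where it was at the start of the episode below 0.02 m); the robot touches nothing.
It fails at once if the green cakes' handwheel is turned (its handle moves more than 20 mm) (distance of pandan_handle from where it was at the start of the episode above 0.02 m).
It also fails if it takes over 48 s, if anything falls off the work surface, if the arm or the gripper's body presses on something with over 40 N, if the wrist force passes 120 N, or if a joint passes its speed limit or range.

ROBOT

A 7-joint arm with a two-finger parallel gripper is mounted at the origin on the work surface. World frame = base frame: x ahead of the robot, y to its left, z up, the work surface at z = 0. Lengths are in m, angles in rad, forces in N, time in s.
With the tool pointing down it reaches from about 0.4 to 0.85 m from the base axis. Payload 4.5 kg.
Tool frame: the origin (TCP) lies at the very end of the fingers, on their centre line; the grasp point (between the pads) lies r.pinch_z behind it (r.pinch_z is the distance from the TCP to the grasp point, in m); z points along the fingers, y is the line along which they close (so a half turn about z gives the same grasp; the last joint's range is limited). The gripper opens to 85 mm and grips with 20 to 120 N. Pads are 22 mm wide; open, the fingers measure 114 mm over their backs; the gripper's body (76 mm by 85 mm) begins 54 mm behind the grasp point. The pads swing forward as they close: fully open they stand 13 mm farther back than shut.
Start: joints at [1.22, 0.689, -0.195, 1.565, 0.157, 0.902, -0.215], TCP at [0.235, -0.579, 0.231] pointing down, gripper open.
Joint ranges: [-3.01, 3.01], [-0.46, 2.08], [-1.47, 1.51], [0.13, 2.56], [-1, 4.14], [0.04, 2.09], [-2.66, 2.66]. Speed limits (rad/s): [2.57, 2.57, 3.14, 3.14, 3.14, 3.14, 3.14].

INTERFACE

Orientations are given as a unit quaternion [x, y, z, w].
In Python, from plant import r gives the robot as it stands. The module is installed in compiled form; this text tells all that it offers. Calls block until the motion is done:
- r.move_ptp(position, orientation): joint-space move of the TCP to a pose.
- r.line_to(position, feed=0.15, attitude=None, f_stop=None): straight line of the TCP; attitude=None keeps the orientation; feed is the mean speed in m/s. With f_stop (N) it stops when the force on the tool has changed by that much, and returns True; else False.
- r.movej(angles): joint-space move.
- r.move_gripper(opening, force=None): finger opening in m; force is the grip in N (None keeps the last); returns when the fingers have stopped.
- r.sleep(seconds).
- r.inverse_kinematics(position, orientation): joint angles nearest the present ones, or None.
- r.capture(name): name is "side" or "top"; returns the picture (420x560x3 uint8, red, green, blue); there is no depth.
- r.camera_info(name): a dict with "intrinsics" (3x3 intrinsics, pixels), "dist" ([k1, k2, p1, p2, k3] as OpenCV has them; the pictures are not rectified), "pose" (4x4, takes a point from camera to world coordinates). Camera axes: x right, y up, looking along -z (the intrinsics and any distortion apply to the point x, -y, -z); pixel columns grow to the right and rows downward; lengths in m; the calibration is good to about 2 mm. A picture is of the moment at which its call begins. camera_info takes no time and is no camera call.
A pose or a line that the arm cannot do raises r.Unreachable and nothing moves.
- r.job_done(): hands the job in; it is judged then, once.
Trained networks look in the newest picture that a camera, given by its name, has taken for a name from the list of things; names that differ only in an ending like _2 or _b are one class to them, and where a whole thing is asked for, a point or a joint stands for the part that bears it (a point fixed in the world has none). Each returns a list of dicts, best first, with "confidence" (0 to 1); they miss things now and then, are a little off and sometimes report something else, mostly with a low value. They report only what shows in the picture. A call takes as long as a camera call.
- r.find_in(camera, name): "centre" ([column, row] in pixels, amid what is visible of it).
- r.outline_of(camera, name): "mask" (420x560 bool, what is visible of it) and "centre" ([column, row] in pixels, amid what is visible of it).
Readings, each from a call of its own:
- r.get_t(): time.
- r.get_qpos(): joint angles.
- r.get_qd(): joint speeds.
- r.get_joint_efforts(): joint torques, N m.
- r.get_position(): TCP position.
- r.get_eef_rot(): TCP orientation.
- r.get_force(): force on the tool from outside, world axes, zero at the start.
- r.get_moment(): the same for the moment, N m.
- r.get_grip_width(): finger opening in m.
- r.get_gripper_force(): force on a finger pad.
Only numpy, scipy, OpenCV 4.12 (cv2) and the standard library are available. Lean on these libraries where they do the work, as an engineer would, in place of code of your own. Each camera call takes 0.05 s, during which the arm holds its last target. There are 200 camera calls.

## Working session

There is one attempt and no reset: what is moved stays moved. The work goes in short steps, each a Python script; the robot and the scene stay as the last script left them, time stands still between calls to the robot, and variables do not carry over. Pictures are saved under pics/ and viewed, at most 10 in all, crops included, and the job is handed in when it is done.

```bash
mkdir -p pics; python3 - <<'E'
from plant import r
import cv2,numpy as np
for c in("side","top"):
    im=r.capture(c); cv2.imwrite(f"pics/{c}0.png",im[:,:,::-1])
    print(c,np.round(r.camera_info(c)["pose"],3).tolist(),r.camera_info(c)["dist"],r.camera_info(c)["intrinsics"])
    for n in("custard_slide","custard_wheel","custard_handle","pandan_handle"):
        print(n,[(np.round(d["centre"],1).tolist(),round(d["confidence"],2)) for d in r.find_in(c,n)])
print(r.get_t(),r.pinch_z,r.get_eef_rot())
E
```

```text
side [[-0.738, 0.376, -0.56, -0.001], [-0.674, -0.4, 0.621, 0.556], [0.01, 0.836, 0.549, 0.585], [0.0, 0.0, 0.0, 1.0]] [-0.16203863  0.          0.          0.          0.        ] [[479.21356494   0.         287.14247822]
 [  0.         479.21356494 209.61589772]
 [  0.           0.           1.        ]]
custard_slide [([162.2, 247.7], 0.95), ([294.8, 164.1], 0.64)]
custard_wheel [([188.7, 254.4], 0.58)]
custard_handle [([189.3, 253.6], 0.6)]
pandan_handle [([296.6, 163.7], 0.77)]
top [[0.026, 0.988, -0.151, 0.362], [-1.0, 0.024, -0.015, -0.01], [-0.012, 0.151, 0.988, 1.067], [0.0, 0.0, 0.0, 1.0]] [-0.13038135  0.          0.          0.          0.        ] [[486.77095208   0.         275.22615078]
 [  0.         486.77095208 214.92822278]
 [  0.           0.           1.        ]]
custard_slide [([189.3, 140.4], 0.58)]
custard_wheel [([177.2, 196.6], 0.58)]
custard_handle [([163.8, 215.9], 0.72)]
pandan_handle [([326.2, 185.5], 0.58)]
0.5 0.0187 [9.81553314e-01 1.91188628e-01 3.33211263e-06 9.74311344e-06]
```

View pics/top0.png

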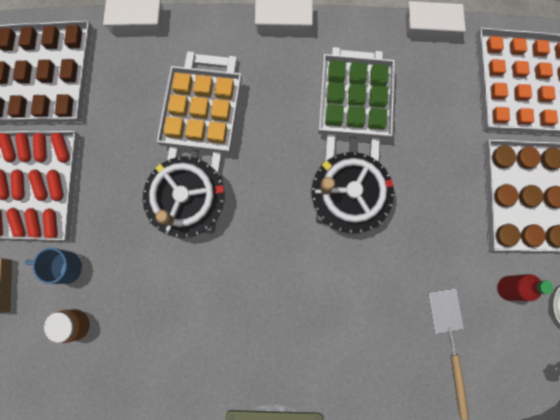

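View pics/side0.png

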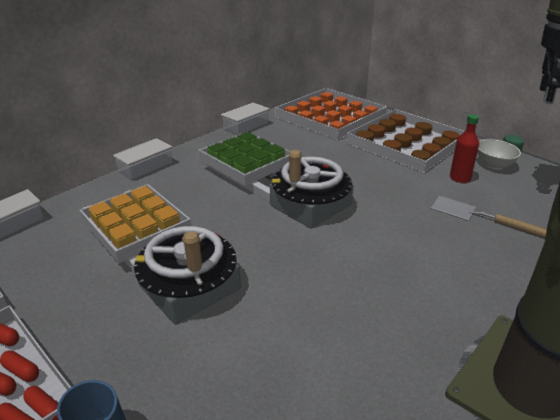

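The top view shows the custard hub near (180,193), its handle top at (163,216), the yellow mark at (159,169) and the red mark at (219,189). The side view has the handle at (193,252). The green slide is to the right, with its hub at (355,189).

```bash
cat > h.py <<'E'
from plant import r
import cv2,numpy as np
from scipy.optimize import least_squares
def ray(c,px):
    i=r.camera_info(c);u=cv2.undistortPoints(np.array([[px]],float),i["intrinsics"],i["dist"])[0,0]
    return i["pose"][:3,3],i["pose"][:3,:3]@np.array([u[0],-u[1],-1])
def at_z(c,px,z):
    o,d=ray(c,px);return o+d*(z-o[2])/d[2]
def blob(im,px,hue,rad=12,smin=140):
    h=cv2.cvtColor(im,cv2.COLOR_RGB2HSV).astype(int)
    yy,xx=np.mgrid[:420,:560]
    dh=np.abs((h[...,0]-hue+90)%180-90)
    m=(dh<8)&(h[...,1]>smin)&(h[...,2]>90)&(np.hypot(xx-px[0],yy-px[1])<rad)
    return np.array([xx[m].mean(),yy[m].mean()]),m.sum()
def tri(px1,px2):
    (a,d),(b,e)=ray("side",px1),ray("top",px2)
    s=np.linalg.lstsq(np.c_[d,-e],b-a,rcond=None)[0]
    p,q=a+d*s[0],b+e*s[1];return (p+q)/2,np.linalg.norm(p-q)
E
python3 - <<'E'
from h import *
im=cv2.imread("pics/top0.png")[:,:,::-1].copy()
y,ny=blob(im,(159,169),27);rd,nr=blob(im,(219,189),0)
Y,R=at_z("top",y,.065)[:2],at_z("top",rd,.065)[:2]
print(y,ny,rd,nr,Y,R,"dist",np.linalg.norm(Y-R),"want",.156*np.sin(1.05))
def f(p):
    g=lambda a:p[:2]+.078*np.array([np.cos(p[2]+np.pi-a),np.sin(p[2]+np.pi-a)])
    return np.r_[g(2.3)-Y,g(4.4)-R]
hub=at_z("top",(180,193),.09);print("hub",hub)
s=least_squares(f,[*hub[:2],0]);c=s.x;print("pose",c,s.fun)
t=at_z("top",(200,108),.06);print("tray dir",np.arctan2(*(t-hub)[[1,0]]))
H=at_z("top",(163,216),.157);v=H[:2]-c[:2];print("handle top",H,np.linalg.norm(v),"angle",(np.pi-(np.arctan2(v[1],v[0])-c[2]))%(2*np.pi))
for hp in [(162.5,216)]:
  print(tri((191,237),hp))
print("pandan hub",at_z("top",(355,189),.09),at_z("top",(327,184),.157))
E
```

```text
[159.16666667 167.54166667] 24 [218.77419355 189.09677419] 62 [0.61091624 0.25661046] [0.56654222 0.12611016] dist 0.13783825091646731 want 0.13531802319266664
hub [0.5515431  0.20271553 0.09      ]
pose [ 0.55198481  0.20385454 -0.1193587 ] [-0.00040562 -0.00119305  0.00040562  0.00119305]
tray dir -0.1313331393496559
handle top [0.49315682 0.21849785 0.157     ] 0.060623089903769474 angle 0.12460071837469489
(array([0.4947492 , 0.22170375, 0.15141093]), np.float64(0.0022268218785014776))
pandan hub [ 0.56822902 -0.15678524  0.09      ] [ 0.56247315 -0.09302102  0.157     ]
```

```bash
cat >> h.py <<'E'
C=np.array([.5520,.2039]);YAW=-.119;ZG=.110;UP=.26
def hp(a,z=ZG): return np.array([*(C+.06*np.array([np.cos(YAW+np.pi-a),np.sin(YAW+np.pi-a)])),z])
Q=np.array([np.cos(YAW/2),np.sin(YAW/2),0,0])
def crank(a0,a1,feed=.05):
    n=int(np.ceil(abs(a1-a0)/.22))
    for k,a in enumerate(np.linspace(a0,a1,n+1)[1:]):
        r.line_to(hp(a),feed=feed)
        if k%3==2 or k==n-1: print(round(a,2),"F",np.round(r.get_force(),1),"tcp err",np.round((r.get_position()-hp(a))*1e3,1),"w",round(r.get_grip_width(),4))
E
python3 - <<'E'
from h import *
a0=.15
for a in np.arange(.15,4.5,.4):
    for z in (ZG,UP): assert r.inverse_kinematics(hp(a,z),Q) is not None,(a,z)
p=r.get_position();r.line_to([p[0],p[1],.33],feed=.2)
r.move_ptp(hp(a0,.3),Q)
print(r.get_t(),r.get_position(),r.get_qpos())
r.line_to(hp(a0),feed=.12,f_stop=8)
print(r.get_position(),r.get_force())
r.move_gripper(.02,force=40)
print(r.get_t(),r.get_grip_width(),r.get_gripper_force(),r.get_force())
cv2.imwrite("pics/g1.png",r.capture("side")[:,:,::-1])
E
```

```text
4.0917 [0.49463672 0.21896544 0.29993376] [-0.21323523  0.52057261 -0.46420898  1.72056169  0.27481628  0.96547292
 -2.47350221]
[0.49455286 0.22006167 0.11055086] [0.53234036 0.18675374 0.85852171]
6.4167 0.023445083889800346 38.053264576010406 [-1.15435082  2.04705509  3.13774634]
```

View pics/g1.png

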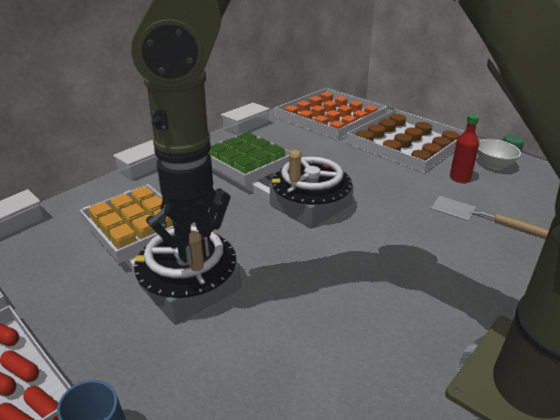

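```bash
python3 - <<'E'
from h import *
s=cv2.imread("pics/g1.png")[170:310,120:260];t=r.capture("top")[150:250,120:220,::-1]
cv2.imwrite("pics/z1.png",np.hstack([cv2.resize(s,(400,400),interpolation=2),cv2.resize(t,(400,400),interpolation=2)]))
for z in (.11,.129,.157):
  i=r.camera_info("side");T=np.linalg.inv(i["pose"]);q=r.get_position().copy();q[2]=z;p=T[:3,:3]@q+T[:3,3]
  print(z,cv2.projectPoints(np.array([[p[0],-p[1],-p[2]]]),np.zeros(3),np.zeros(3),i["intrinsics"],i["dist"])[0].ravel())
E
```

```text
0.11 [195.07367516 258.14804855]
0.129 [193.84741325 248.58891451]
0.157 [191.99819033 233.97447836]
```

View pics/z1.png

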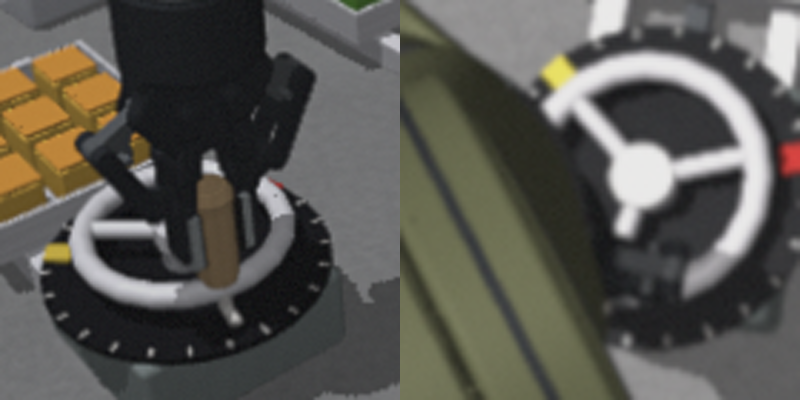

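The handle is between the pads (width 23 mm, 38 N), so I'll crank.

```bash
python3 - <<'E'
from h import *
crank(.15,.8); F=np.linalg.norm(r.get_force())
if F<25:
    crank(.8,2.3)
    print(r.get_t(),r.get_gripper_force())
    im=r.capture("side");cv2.imwrite("pics/g2.png",cv2.resize(im[140:340,80:320,::-1],(600,500)))
E
```

```text
0.8 F [-0.4  1.1  4.9] tcp err [0.7 0.3 0.4] w 0.0239
1.44 F [1.4 0.7 5.5] tcp err [ 0.9 -0.3  0.4] w 0.0235
2.09 F [ 1.2 -0.2  6.1] tcp err [ 0.9 -0.9  0.4] w 0.0235
2.3 F [ 0.6 -0.8  7.2] tcp err [ 0.7 -1.1  0.4] w 0.0234
10.6 38.20236934348941
```

View pics/g2.png

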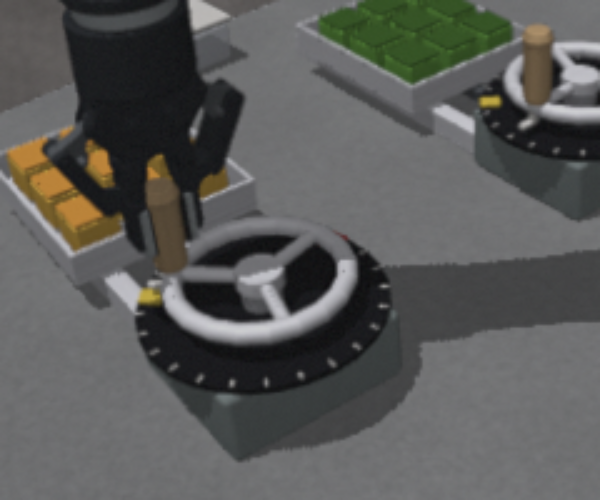

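The pointer is beside the yellow mark: pointer at crop (158,285), mark at (150,297). I'll release, lift and check.

```bash
python3 - <<'E'
from h import *
r.move_gripper(.085);r.sleep(.4)
a=2.3
r.line_to(hp(a,.27),feed=.15)
im=r.capture("side");print(r.get_t(),r.get_force(),[(d["centre"],d["confidence"]) for d in r.find_in("side","custard_handle")])
ds=r.outline_of("side","custard_handle")
for d in ds[:2]:
    p=at_z("side",d["centre"],.1245)[:2];v=p-C;print(p,np.linalg.norm(v),"ang",(np.pi-np.arctan2(v[1],v[0])+YAW)%6.283,d["mask"].sum())
cv2.imwrite("pics/g3.png",cv2.resize(im[190:310,100:260,::-1],(640,480),interpolation=2))
E
```

```text
12.9417 [-0.46394387 -0.14477277 -0.85132983] [([143.3, 228.1], 0.6)]
[0.60242403 0.24511639] 0.06512583262036552 ang 2.337334129976483 503
```

View pics/g3.png

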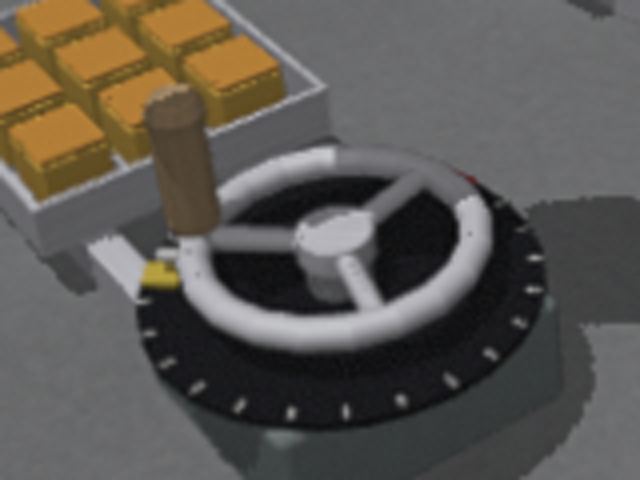

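The pointer is just past the yellow mark (crop (170,255) against (160,273)), and the estimate is 2.34. I'll swing the arm aside and confirm with the unobstructed top view.

```bash
python3 - <<'E'
from h import *
q=np.array(r.get_qpos());q[0]-=.9;r.movej(q)
im=r.capture("top");print(r.get_t(),r.get_position())
for d in r.outline_of("top","custard_handle")[:2]:
    ys,xs=np.nonzero(d["mask"])
    print(d["centre"],d["mask"].sum())
    p=at_z("top",d["centre"],.14)[:2];v=p-C;print(p,np.linalg.norm(v),"ang",(np.pi-np.arctan2(v[1],v[0])+YAW)%6.283)
cv2.imwrite("pics/t2.png",cv2.resize(im[140:250,120:240,::-1],(600,550),interpolation=2))
E
```

```text
15.1083 [0.1822027  0.61800744 0.2688837 ]
[157.8, 165.4] 205
[0.5965837  0.23971781] 0.05718934628986214 ang 2.3457919984715225
```

View pics/t2.png

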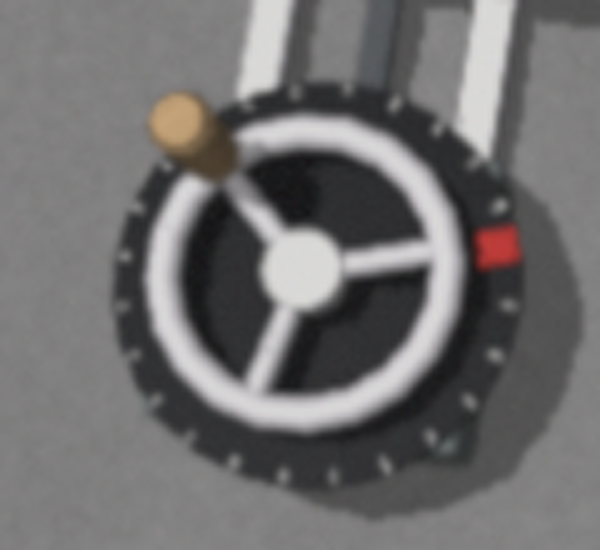

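Both cameras give 2.34, inside the yellow window. The top view shows the handle at the yellow mark, with the red mark at crop (498,248). Next I'll regrasp and go to red.

```bash
python3 - <<'E'
from h import *
a=2.34
r.move_ptp(hp(a,.27),Q)
hit=r.line_to(hp(a),feed=.12,f_stop=8)
print(hit,r.get_position(),r.get_force())
if not hit:
    r.move_gripper(.02,force=40)
    print(r.get_t(),r.get_grip_width(),r.get_gripper_force(),r.get_force())
    if r.get_gripper_force()>15 and r.get_grip_width()>.0215:
        crank(a,4.38)
        r.move_gripper(.085);r.sleep(.2)
        r.line_to(hp(4.38,.27),feed=.15)
        q=np.array(r.get_qpos());q[0]-=.9;r.movej(q)
        im=r.capture("top");print(r.get_t(),r.get_force())
        for d in r.outline_of("top","custard_handle")[:2]:
            p=at_z("top",d["centre"],.14)[:2];v=p-C;print(p,np.linalg.norm(v),"ang",(np.pi-np.arctan2(v[1],v[0])+YAW)%6.283)
        cv2.imwrite("pics/t3.png",im[:,:,::-1])
E
```

```text
False [0.59912479 0.24200353 0.1108345 ] [-0.32667988  0.11227177 -0.71856754]
19.2583 0.023787407091230405 38.042889051139355 [1.27127529 0.50646245 1.52788009]
2.95 F [ 3.3 -0.6  4. ] tcp err [ 0.8 -1.   0.2] w 0.0232
3.56 F [ 3.8 -2.4  6.1] tcp err [ 0.1 -1.4  0.2] w 0.0233
4.18 F [ 0.3 -3.7  8.5] tcp err [-1.5 -1.3  0.2] w 0.0237
4.38 F [-0.5 -3.   9.6] tcp err [-2.  -1.   0.1] w 0.0235
27.1083 [-0.02039994 -0.21719035  0.18097583]
[0.56073217 0.14660913] 0.057952524125772384 ang 4.44213498308786
```

View pics/t3.png

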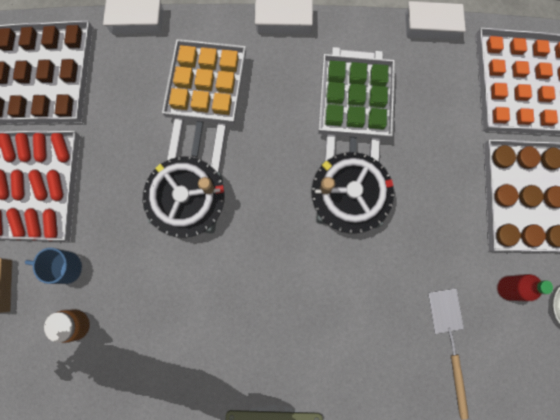

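The handle at (204,184) stands at the red mark (219,189). The angle reads 4.44, inside the window, and the green handle hasn't moved (327,184).

```bash
python3 -c "
from plant import r
print(r.get_qd().round(3),r.job_done())"
```

```text
the job is handed in; nothing more can be done
[-0.002 -0.001 -0.005  0.    -0.002 -0.001 -0.   ] None
```

I cranked the custard wheel to the yellow mark (measured 2.34 rad), let go, then cranked it on to the red mark (measured 4.44 rad) and let go; the green wheel looks unmoved, and the job was handed in at about 27 s, with no verdict returned.

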